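# Unclip the medium slide cassette and hold it over the code reader

## Task

Three slide cassettes that differ only in length are clipped into cradles on the microscope desk. Take the medium-length one: pinch its two side catches together with the fingers, lift it straight out of its cradle, and finish while still holding it by the pinched catches, level and still, centred above the code reader's window with its underside about 6 cm above the glass. Do not touch the reader, leave the other two cassettes clipped in, and do not disturb anything else on the desk.

Things in the scene. Friction and masses are not known exactly. Their poses are not given: they have to be found in the camera images.
- medium_grip (a point): Grip point of the medium-length cassette: on its middle line, half-way along, 55 mm above its underside, level with the middle of its two catch pads. White open-topped box of upright glass slides, 78 mm long (x), 34 wide (y), 78 tall (z up), about 0.18 kg; a grey catch half-way along each long side. The three cassettes differ only in length: 60, 78, 96 mm.
- short_grip (a point): Grip point of the short cassette: on its middle line, half-way along, 55 mm above its underside, level with the middle of its two catch pads. White open-topped box of upright glass slides, 60 mm long (x), 34 wide (y), 78 tall (z up), about 0.18 kg; a grey catch half-way along each long side. The three cassettes differ only in length: 60, 78, 96 mm.
- long_grip (a point): Grip point of the long cassette: on its middle line, half-way along, 55 mm above its underside, level with the middle of its two catch pads. White open-topped box of upright glass slides, 96 mm long (x), 34 wide (y), 78 tall (z up), about 0.18 kg; a grey catch half-way along each long side. The three cassettes differ only in length: 60, 78, 96 mm.
- medium_left (a joint): Catch on the +y side of the medium cassette: 0 sprung out (hooked under the cradle's ledge), 0.006 m pressed fully in to a firm stop; unhooked above 0.004. Pressing takes 3 N at first, 7 N at the stop; springs back when let go. Grip both pads with 20 to 40 N.
- medium_right (a joint): Catch on the -y side of the medium cassette: 0 sprung out (hooked under the cradle's ledge), 0.006 m pressed fully in to a firm stop; unhooked above 0.004. Pressing takes 3 N at first, 7 N at the stop; springs back when let go. Grip both pads with 20 to 40 N.
- medium: The medium cassette itself; origin at the centre of its underside, same axes as its grip point. Ribbed catch pads on its +y and -y sides, each 26 mm long and 26 mm tall (42 to 68 mm above the underside), 58 mm over both pads when free, 46 mm when both are fully pressed; same on the other two cassettes.
- cradle_medium: Fixed aluminium cradle of the medium cassette; origin: centre of its underside, on the desk; z up, x along the cassette. Plate 116 x 86 x 8 mm; the cassette stands centred on it, same axes, 1 mm of play, and comes out straight up. Ledge posts at +y and -y, 30 to 41 mm off the middle line, reach 33 mm above the desk: fingertips must stay above them. All three look the same outside.
- cradle_short: Fixed aluminium cradle of the short cassette; origin: centre of its underside, on the desk; z up, x along the cassette. Plate 116 x 86 x 8 mm; the cassette stands centred on it, same axes, 1 mm of play, and comes out straight up. Ledge posts at +y and -y, 30 to 41 mm off the middle line, reach 33 mm above the desk: fingertips must stay above them. All three look the same outside.
- cradle_long: Fixed aluminium cradle of the long cassette; origin: centre of its underside, on the desk; z up, x along the cassette. Plate 116 x 86 x 8 mm; the cassette stands centred on it, same axes, 1 mm of play, and comes out straight up. Ledge posts at +y and -y, 30 to 41 mm off the middle line, reach 33 mm above the desk: fingertips must stay above them. All three look the same outside.
- reader: Fixed low black code reader, 110 x 110 mm, 30 mm tall; origin at the centre of its underside on the desk, z up.
- window (a point): Centre of the square glass reading window (64 mm) in the reader's top face, 30 mm above the desk; it reads upwards.
- oil: Bystander: small amber bottle, 34 mm across, 62 mm tall; origin at the centre of its underside.
- dish: Bystander: shallow glass dish, 80 mm across, 16 mm tall; origin at the centre of its underside.
- marker: Bystander: marker pen, 12 mm thick, 135 mm long, lying; origin at the centre of its underside.
- mouse: Bystander: computer mouse, 100 x 58 x 31 mm; origin at the centre of its underside.
- slidebox: Bystander: small cardboard slide box, 90 x 32 x 30 mm; origin at the centre of its underside.
- calculator: Bystander: pocket calculator, 130 x 75 x 16 mm; origin at the centre of its underside.
- lens_tin: Bystander: round aluminium tin, 56 mm across, 22 mm tall; origin at the centre of its underside.
Mind the look-alikes: they are no part of the job. Leave any green or yellow look-alike of the medium alone.

How it is judged:
By the outcome, as a careful person would: the job done as asked, in the order asked, and still so for the second after the job is handed in, while the arm keeps its last pose, push and grip.
It also fails if it takes over 42 s, if anything falls off the work surface, if the arm or the gripper's body presses on something with over 40 N, if the wrist force passes 120 N, or if a joint passes its speed limit or range.

## Robot

A 6-joint arm with a two-finger parallel gripper is mounted at the origin on the work surface. World frame = base frame: x ahead of the robot, y to its left, z up, the work surface at z = 0. Lengths are in m, angles in rad, forces in N, time in s.
With the tool pointing down it reaches from about 0.35 to 0.975 m from the base axis. Payload 7.1 kg.
Tool frame: the origin (TCP) lies at the very end of the fingers, on their centre line; the grasp point (between the pads) lies 19 mm behind it; z points along the fingers, y is the direction in which the jaws open and shut (so a half turn about z gives the same grasp; the last joint's range is limited). The gripper opens to 88 mm and grips with 3 to 60 N. Pads are 20 mm wide; open, the fingers measure 115 mm over their backs; the gripper's body (75 mm by 178 mm) begins 61 mm behind the grasp point.
Start: joints at [1.202, 0.423, 1.63, -0, 1.089, -0.019], TCP at [0.214, 0.587, 0.223] pointing down, gripper open.
Joint ranges: [-3, 3], [-0.9, 2.11], [0.09, 2.58], [-1.31, 4.45], [0.11, 2.69], [-2.54, 2.54]. Speed limits (rad/s): [2.39, 2.39, 3.01, 3.14, 3.14, 3.14].

## Interface

Orientations are given as a unit quaternion [w, x, y, z].
In Python, from station import ctrl, capture gives the robot as it stands.
- The arm moves only by the shell command python3 -m inch 'ROWS' [FORCE]. ROWS is JSON, a list of rows, each a list of 7 numbers: the opening, from 0 (shut) to 1 (fully open), then the shift along the tool's x, y, z in mm, then the turn, a rotation vector about the tool's x, y, z in rad. A call has exactly 5 rows; each row is the pose to reach, as a shift and turn from the pose commanded when the call began, along the tool's axes at that moment; what a row does not reach only later rows make up. A row lasts 1/10 s, in which the tool goes at most 50 mm and 8.59 degrees, less where a joint would pass 70% of its speed; a pose out of reach is approached as far as the arm can. A call with a gripper value outside its range is refused whole. The fingers move at their own pace and stop on an object; FORCE is the grip in N (left out, the last holds). Time passes only in rows, so rows that repeat a pose let the fingers close, or fill a call up. It gives the time, the measured TCP pose, the force and the opening at its end, in the units of the state.
- ctrl.state(): the state, without advancing time (a new reading comes with each control period).
- capture(name): name is "scene" or "top"; returns a dict with "image" (420x560x3 uint8, red, green, blue), "mtx" (3x3 intrinsics, pixels), "dist" ([k1, k2, p1, p2, k3] as OpenCV has them; the pictures are not rectified), "world_from_camera" (4x4, takes a point from camera to world coordinates). Camera axes: x right, y down, z forward; pixel columns grow to the right and rows downward; lengths in m; the calibration is good to about 2 mm. A picture is of the moment at which its call begins. There is no depth.
- ctrl.hand_in(): hands the job in, once; it reports no verdict.
The state is a dict: "time_s": time; "q": joint angles; "joint_velocities": joint speeds; "joint_torque": joint torques, N m; "ee_pos": TCP position; "eef_rot": TCP orientation; "contact_force": force on the tool from outside, world axes, zero at the start; "torque": the same for the moment, N m; "grip_width": opening from 0.0 (shut) to 1.0 (fully open).
Only numpy, scipy, OpenCV 4.12 (cv2) and the standard library are available. Lean on these libraries where they do the work, as an engineer would, in place of code of your own. Each camera call takes 0.05 s, during which the arm holds its last target.

## Working session

There is one attempt and no reset: what is moved stays moved. The work goes in short steps, Python scripts to look and compute and a shell command to move; the robot and the scene stay as the last step left them, time stands still between calls to the robot, and variables do not carry over. Pictures are saved under pics/ and viewed, and the job is handed in when it is done.

```bash
ls; mkdir -p pics
python3 - <<'E'
from station import ctrl, capture
import cv2,pickle
for n in("scene","top"):
    c=capture(n); cv2.imwrite(f"pics/{n}0.png",c["image"][...,::-1]); pickle.dump(c,open(f"{n}0.pkl","wb"))
    print(n,c["mtx"],c["dist"],c["world_from_camera"])
print(ctrl.state())
E
```

```text
pics
scene [[533.40125978   0.         275.24442772]
 [  0.         533.40125978 206.96356423]
 [  0.           0.           1.        ]] [-0.03310793  0.          0.          0.          0.        ] [[ 0.02164989  0.70973031 -0.70414073  1.45490891]
 [ 0.999652   -0.02598515  0.00454441  0.02428914]
 [-0.0150719  -0.70399408 -0.7100459   1.00543073]
 [ 0.          0.          0.          1.        ]]
top [[505.13358957   0.         278.17088848]
 [  0.         505.13358957 210.13289225]
 [  0.           0.           1.        ]] [-0.12556187  0.          0.          0.          0.        ] [[ 6.00585359e-03 -9.72909132e-01  2.31109824e-01  2.53742953e-01]
 [-9.99979660e-01 -6.33947942e-03 -7.00991362e-04  3.35739319e-02]
 [ 2.14711687e-03 -2.31100913e-01 -9.72927417e-01  1.28953269e+00]
 [ 0.00000000e+00  0.00000000e+00  0.00000000e+00  1.00000000e+00]]
{'time_s': 0.1, 'q': array([ 1.20199314e+00,  4.23800717e-01,  1.63059167e+00, -3.13048551e-06,
        1.08862471e+00, -1.90215869e-02]), 'joint_velocities': array([-0.0005362 , -0.00094846, -0.00239747,  0.00013691,  0.00049174,
        0.00019605]), 'joint_torque': array([ 3.92170859e-04, -5.45617318e+01, -2.74325305e+01,  6.44241041e-02,
        1.87839760e-02, -6.25319240e-05]), 'ee_pos': array([0.21399039, 0.58668817, 0.22196539]), 'eef_rot': array([-1.35883774e-04,  1.73999843e-01,  9.84745423e-01, -6.99136979e-04]), 'contact_force': array([-0.67498502, -0.01660974,  0.34663769]), 'torque': array([0.0412886 , 0.02776137, 0.00286885]), 'grip_width': 0.9966038136115022}
```

View pics/scene0.png

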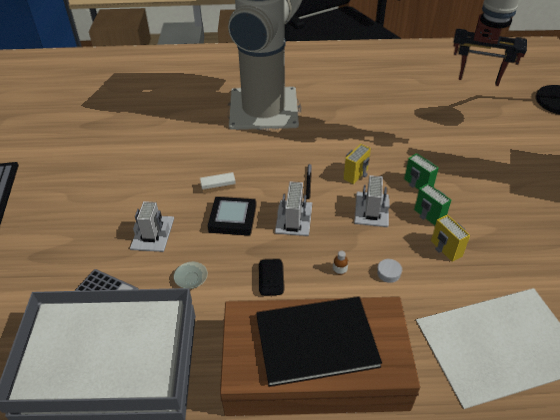

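View pics/top0.png

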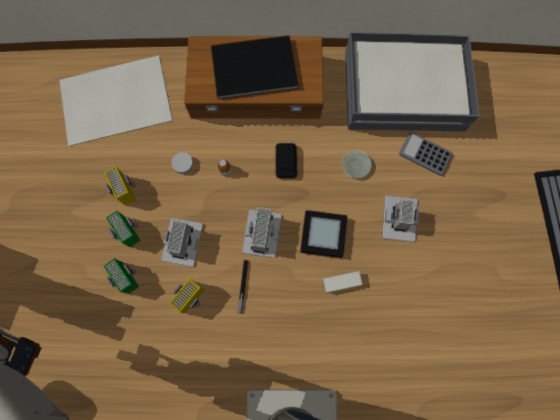

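Three white candidates stand in cradles in the top view, at about (180,240), (262,231) and (403,216). The green and yellow ones are look-alikes. I'll enlarge the three to compare their lengths.

Run:
```python
import cv2,numpy as np
t=cv2.imread("pics/top0.png"); s=cv2.imread("pics/scene0.png")
def cr(im,x,y,w,h,k): return cv2.resize(im[y:y+h,x:x+w],None,fx=k,fy=k,interpolation=cv2.INTER_CUBIC)
a=np.hstack([cr(t,x,y,53,60,5) for x,y in((155,212),(236,202),(377,188))])
b=np.hstack([cr(s,x,y,53,60,5) for x,y in((346,167),(268,175),(126,190))])
cv2.imwrite("pics/crops.png",np.vstack([a,b])); 
cv2.imwrite("pics/reader.png",cr(t,295,205,60,58,10))
```

```text
(no output)
```

View pics/crops.png

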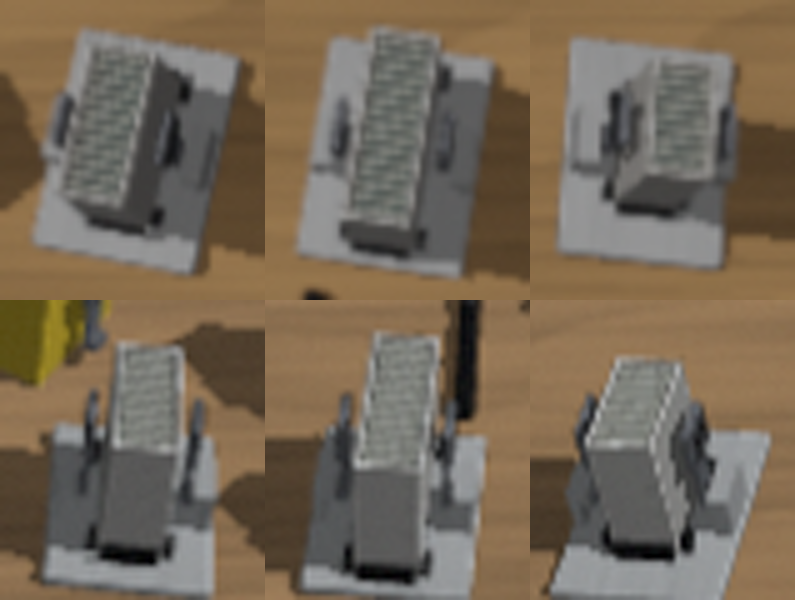

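View pics/reader.png

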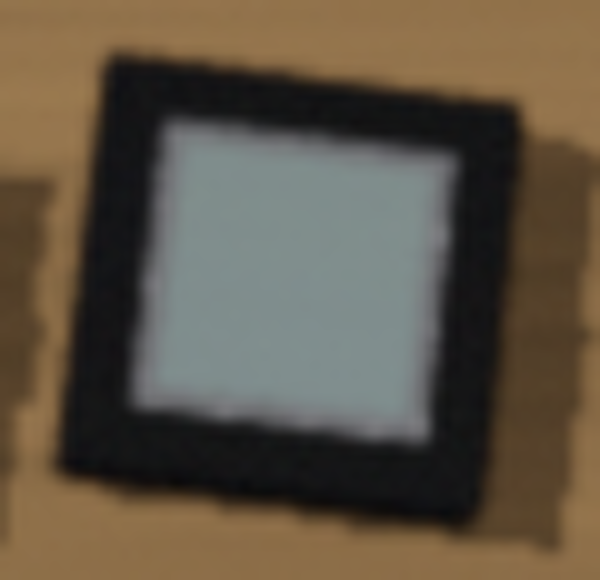

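```bash
cat > h.py <<'E'
import cv2,numpy as np,pickle
def ray(cam,px,z):
    c=pickle.load(open(cam,"rb")); 
    u=cv2.undistortPoints(np.array(px,float).reshape(-1,1,2),c["mtx"],c["dist"])[:,0]
    T=c["world_from_camera"]; d=np.c_[u,np.ones(len(u))]@T[:3,:3].T; o=T[:3,3]
    return o+d*((z-o[2])/d[:,2])[:,None]
def crop(p,ox,oy,k): return [(ox+(x+.5)/k-.5,oy+(y+.5)/k-.5) for x,y in p]
def rep(n,P):
    P=P[:,:2]; e=np.linalg.norm(np.roll(P,-1,0)-P,axis=1)
    a=(P[0]+P[1]-P[2]-P[3]); print(n,"c",P.mean(0).round(4),"edges mm",(e*1e3).round(1),"axis deg",np.degrees(np.arctan2(a[1],a[0])).round(2))
E
python3 - <<'E'
from h import *
T="top0.pkl";S="scene0.pkl"
rep("L top",ray(T,crop([(95,42),(160,52),(128,208),(62,192)],155,212,5),.086))
rep("M top",ray(T,crop([(110,28),(175,38),(143,224),(82,215)],236,202,5),.086))
rep("R top",ray(T,crop([(125,62),(182,62),(182,180),(118,176)],377,188,5),.086))
rep("L plate",ray(T,crop([(82,30),(240,60),(195,275),(33,243)],155,212,5),.008))
rep("L scene",ray(S,crop([(107,145),(176,150),(184,46),(117,42)],346,167,5),.086))
rep("window T",ray(T,crop([(165,120),(460,152),(428,442),(132,408)],295,205,10),.03))
rep("reader T",ray(T,crop([(108,55),(520,105),(475,522),(60,468)],295,205,10),.03))
E
```

```text
L top c [0.4729 0.2787] edges mm [32.7 78.  33.5 75.4] axis deg -9.14
M top c [0.498  0.0739] edges mm [32.3 93.4 29.8 93.7] axis deg -8.2
R top c [ 0.5381 -0.2853] edges mm [28.8 60.  31.9 58.2] axis deg -4.75
L plate c [0.4725 0.2802] edges mm [ 85.1 113.8  85.9 113.9] axis deg -9.72
L scene c [0.4763 0.2827] edges mm [33.8 77.9 34.2 77.4] axis deg -12.07
window T c [ 0.4953 -0.0846] edges mm [75.9 75.6 75.2 75.1] axis deg -7.11
reader T c [ 0.4937 -0.0832] edges mm [106.4 108.6 105.3 107.7] axis deg -7.08
```

Run:
```python
import cv2,numpy as np
t=cv2.imread("pics/top0.png"); s=cv2.imread("pics/scene0.png")
def cr(im,x,y,w,h,k): return cv2.resize(im[y:y+h,x:x+w],None,fx=k,fy=k,interpolation=cv2.INTER_CUBIC)
cv2.imwrite("pics/c2.png",np.hstack([cr(t,158,214,46,56,8),cr(s,350,170,46,56,8)]))
cv2.imwrite("pics/rs.png",cr(s,203,192,58,48,10))
```

```text
(no output)
```

View pics/c2.png

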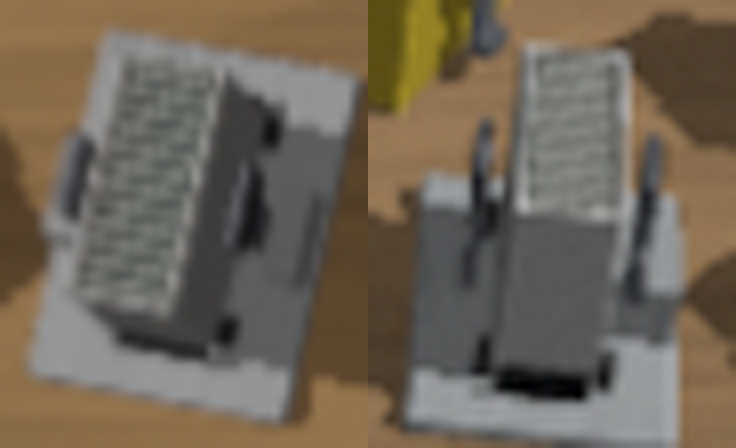

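View pics/rs.png

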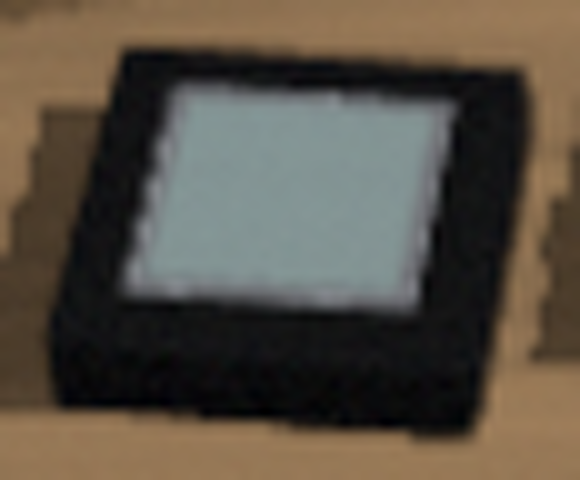

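Run:
```python
from h import *
T="top0.pkl";S="scene0.pkl"
rep("L top",ray(T,crop([(122,54),(226,74),(178,318),(77,297)],158,214,8),.086))
rep("L plate",ray(T,crop([(107,30),(362,75),(288,424),(30,375)],158,214,8),.008))
rep("L scene",ray(S,crop([(145,211),(246,217),(262,50),(157,45)],350,170,8),.086))
rep("L plate S",ray(S,crop([(45,275),(215,280),(200,135),(55,125)],346,167,5),.008))
rep("window S",ray(S,crop([(123,297),(416,308),(458,102),(178,86)],203,192,10),.03))
rep("reader S",ray(S,crop([(55,348),(480,372),(527,72),(122,48)],203,192,10),.03))
```

```text
L top c [0.4717 0.2797] edges mm [33.  76.1 31.7 75.9] axis deg -7.94
L plate c [0.473  0.2801] edges mm [ 85.6 115.6  85.4 115.1] axis deg -9.6
L scene c [0.4769 0.2828] edges mm [30.9 78.4 33.5 77.7] axis deg -11.96
L plate S c [0.4749 0.2829] edges mm [ 86.4 107.   77.7 112.3] axis deg -7.77
window S c [ 0.4987 -0.0806] edges mm [74.1 73.7 73.9 76. ] axis deg -7.49
reader S c [ 0.5022 -0.0799] edges mm [106.8 106.5 107.6 107.6] axis deg -5.8
```

The left white one (top 180,240; scene 373,200) measures about 77 mm, the middle one about 94 and the right one about 59. So the left one is the medium, and it is white and in a cradle. Its yaw is about −9.7°. The two cameras agree to about 3 mm, so I'll average them, then hover and calibrate against the gripper.

```bash
cat > go.py <<'E'
import sys,numpy as np
from scipy.spatial.transform import Rotation as R
from station import ctrl
def go(x,y,z,yaw):  # yaw: cassette yaw deg; tool y along cassette +y, tool z down
    s=ctrl.state(); q=s["eef_rot"]; A=R.from_quat([q[1],q[2],q[3],q[0]])
    c,sn=np.cos(np.radians(yaw)),np.sin(np.radians(yaw))
    B=R.from_matrix(np.array([[-c,-sn,0],[-sn,c,0],[0,0,-1]]).T.T)
    B=R.from_matrix(np.column_stack([[-c,-sn,0],[-sn,c,0],[0,0,-1]]))
    print("t",round(s["time_s"],2),"pos",s["ee_pos"].round(4),"F",s["contact_force"].round(2),"g",round(s["grip_width"],3))
    print("shift mm",(A.inv().apply(np.array([x,y,z])-s["ee_pos"])*1e3).round(1),"turn",(A.inv()*B).as_rotvec().round(4))
go(*map(float,sys.argv[1:]))
E
python3 go.py 0.474 0.2813 0.16 -9.7
```

```text
t 0.1 pos [0.214  0.5867 0.222 ] F [-0.67 -0.02  0.35] g 0.997
shift mm [-348.9 -197.7   62.2] turn [-0.0014 -0.0002 -0.1805]
```

```bash
python3 -m inch '[[1,-30,-17,0,0,0,-0.04],[1,-70,-40,0,0,0,-0.08],[1,-112,-64,0,0,0,-0.12],[1,-154,-88,0,0,0,-0.15],[1,-196,-112,0,0,0,-0.18]]' && python3 go.py 0.474 0.2813 0.2 -9.7
```

```text
time_s: 0.6
ee_pos: [0.3606, 0.4131, 0.2224]
eef_rot: [-0.0, 0.084, 0.996, -0.0]
contact_force: [0.5, 0.5, 0.4]
grip_width: 0.998
t 0.6 pos [0.3606 0.4131 0.2224] F [0.52 0.48 0.38] g 0.998
shift mm [-133.9 -111.    22.4] turn [-0.0004 -0.0002  0.0013]
```

```bash
python3 -m inch '[[1,-34,-28,0,0,0,0],[1,-68,-56,5,0,0,0],[1,-100,-83,12,0,0,0],[1,-122,-101,18,0,0,0],[1,-134,-111,22,0,0,0]]' && python3 -m inch '[[1,0,0,0,0,0,0],[1,0,0,0,0,0,0],[1,0,0,0,0,0,0],[1,0,0,0,0,0,0],[1,0,0,0,0,0,0]]' && python3 go.py 0.474 0.2813 0.2 -9.7
python3 - <<'E'
from station import ctrl, capture
import cv2,pickle,numpy as np
o=[]
s=ctrl.state(); p=s["ee_pos"]
for n in("scene","top"):
    c=capture(n); pickle.dump(c,open(f"{n}1.pkl","wb")); im=c["image"][...,::-1].copy()
    T=np.linalg.inv(c["world_from_camera"])
    u=cv2.projectPoints(p.reshape(1,3),cv2.Rodrigues(T[:3,:3])[0],T[:3,3],c["mtx"],c["dist"])[0].ravel()
    x,y=[int(v)-45 for v in u]; print(n,u,x,y)
    o.append(cv2.resize(im[y:y+90,x:x+90],None,fx=4.4,fy=4.4,interpolation=cv2.INTER_CUBIC))
cv2.imwrite("pics/hov.png",np.hstack(o))
E
```

```text
time_s: 1.1
ee_pos: [0.4742, 0.2807, 0.2]
eef_rot: [-0.0, 0.086, 0.996, -0.0]
contact_force: [-1.1, 0.1, 0.4]
grip_width: 1.004
time_s: 1.6
ee_pos: [0.4727, 0.2836, 0.2009]
eef_rot: [0.0, 0.084, 0.996, 0.0]
contact_force: [0.3, -0.2, -0.3]
grip_width: 1.0
t 1.6 pos [0.4727 0.2836 0.2009] F [ 0.29 -0.18 -0.34] g 1.0
shift mm [-1.6 -2.   0.9] turn [0.0003 0.0003 0.001 ]
scene [380.59076739 149.06373425] 335 104
top [164.64394546 226.8353766 ] 119 181
```

View pics/hov.png

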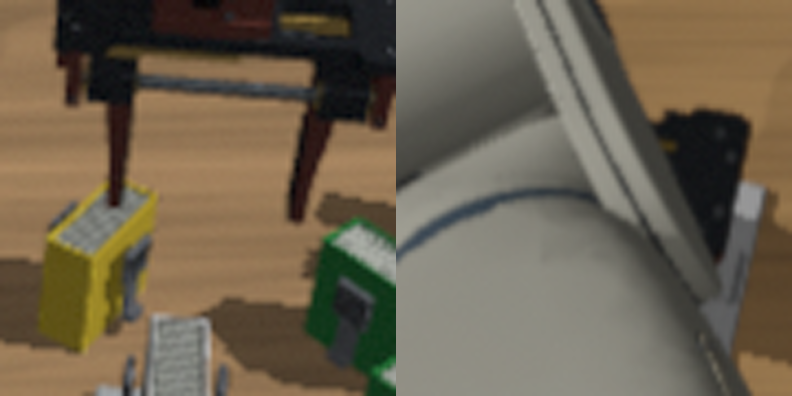

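```bash
python3 -m inch '[[1,0,0,25,0,0,0],[1,0,0,55,0,0,0],[1,0,0,80,0,0,0],[1,0,0,92,0,0,0],[1,0,0,98,0,0,0]]' ; python3 -m inch '[[1,0,0,0,0,0,0],[1,0,0,0,0,0,0],[1,0,0,0,0,0,0],[1,0,0,0,0,0,0],[1,0,0,0,0,0,0]]' && python3 go.py 0.474 0.2813 0.044 -9.7
cat > look.py <<'E'
import sys
from station import ctrl, capture
import cv2,pickle,numpy as np
name,x,y,w,h,k=sys.argv[1],*map(int,sys.argv[2:7]); cam=sys.argv[7]
s=[ctrl.state()["ee_pos"].round(4)]
c=capture(cam); pickle.dump(c,open(name+".pkl","wb")); s.append(ctrl.state()["ee_pos"].round(4)); print(s)
cv2.imwrite(f"pics/{name}.png",cv2.resize(c["image"][y:y+h,x:x+w,::-1],None,fx=k,fy=k,interpolation=cv2.INTER_CUBIC))
E
python3 look.py d1 335 130 80 100 6 scene
```

```text
time_s: 2.2
ee_pos: [0.4727, 0.2826, 0.1017]
eef_rot: [-0.001, 0.085, 0.996, -0.0]
contact_force: [0.2, -0.6, 0.6]
grip_width: 1.001
time_s: 2.7
ee_pos: [0.4735, 0.2829, 0.1033]
eef_rot: [0.0, 0.085, 0.996, 0.0]
contact_force: [0.8, -1.1, -0.2]
grip_width: 1.002
t 2.7 pos [0.4735 0.2829 0.1033] F [ 0.83 -1.14 -0.22] g 1.002
shift mm [-0.7 -1.5 59.3] turn [ 0.0007  0.0008 -0.0006]
[array([0.4735, 0.2829, 0.1033]), array([0.4734, 0.2828, 0.1031])]
```

View pics/d1.png

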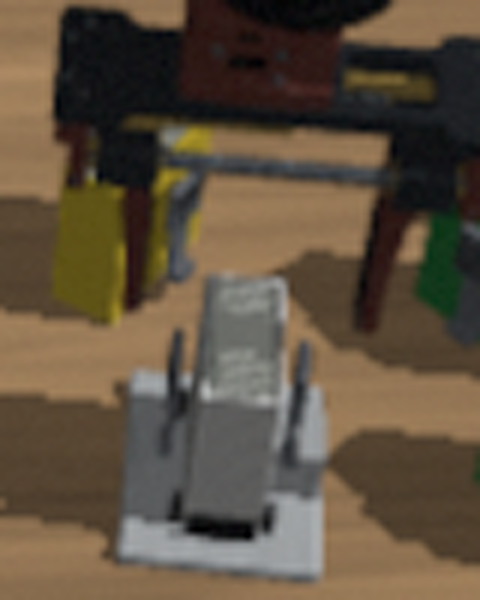

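Run:
```python
from h import *
S="d1.pkl"
f=ray(S,crop([(133,308),(366,330)],335,130,6),.103); print(f.round(4),f.mean(0).round(4),np.linalg.norm(f[1]-f[0]), np.degrees(np.arctan2(*(f[1]-f[0])[[1,0]])))
rep("cas",ray(S,crop([(191,395),(272,403),(287,281),(210,274)],335,130,6),.086))
# pads top edges at z=.076 : visible left (178,333), right(305,345)
p=ray(S,crop([(178,335),(305,348)],335,130,6),.076); print(p.round(4),p.mean(0).round(4),np.linalg.norm(p[1]-p[0]))
```

```text
[[0.4758 0.2355 0.103 ]
 [0.4928 0.3299 0.103 ]] [0.4843 0.2827 0.103 ] 0.09583914122192842 79.80178074594306
cas c [0.4771 0.2821] edges mm [33.1 76.5 32.7 76.3] axis deg -14.04
[[0.4642 0.2587 0.076 ]
 [0.4742 0.3112 0.076 ]] [0.4692 0.285  0.076 ] 0.05344107571579477
```

Going by the finger tips at (133,308) and (366,330) in the crop, the scene camera reads about +1 mm in x and +1.5 mm in y. The corrected cassette centre is about (0.4745, 0.281). Descending now.

```bash
python3 -m inch '[[1,-1.4,-1.7,15,0,0,0],[1,-1.4,-1.7,32,0,0,0],[1,-1.4,-1.7,46,0,0,0],[1,-1.4,-1.7,55,0,0,0],[1,-1.4,-1.7,58.5,0,0,0]]' ; python3 -m inch '[[1,0,0,0,0,0,0],[1,0,0,0,0,0,0],[1,0,0,0,0,0,0],[1,0,0,0,0,0,0],[1,0,0,0,0,0,0]]' && python3 go.py 0.4745 0.281 0.044 -9.7
python3 look.py d2 335 150 80 100 6 scene
```

```text
time_s: 3.25
ee_pos: [0.4736, 0.2803, 0.0426]
eef_rot: [-0.001, 0.085, 0.996, -0.001]
contact_force: [0.0, 0.4, -0.3]
grip_width: 1.001
time_s: 3.75
ee_pos: [0.4745, 0.2809, 0.0446]
eef_rot: [0.0, 0.085, 0.996, 0.0]
contact_force: [-0.8, -1.0, 0.3]
grip_width: 1.004
t 3.75 pos [0.4745 0.2809 0.0446] F [-0.84 -0.99  0.31] g 1.004
shift mm [0.  0.1 0.6] turn [ 0.0005  0.0006 -0.0004]
[array([0.4745, 0.2809, 0.0446]), array([0.4745, 0.2809, 0.0445])]
```

View pics/d2.png

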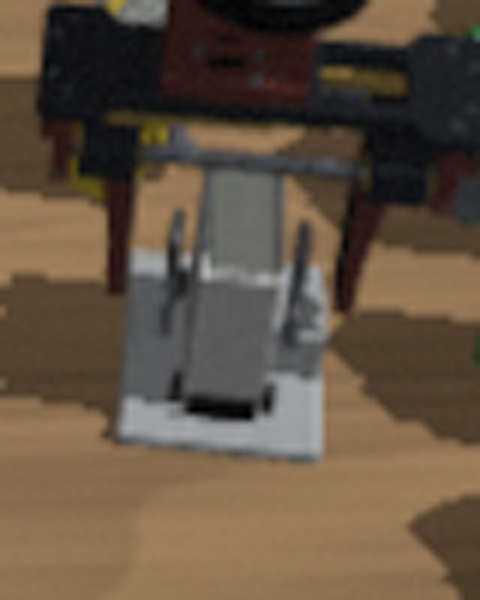

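Run:
```python
from h import *
S="d2.pkl"
f=ray(S,crop([(116,291),(346,309)],335,150,6),.0445); print(f.round(4),f.mean(0).round(4),np.linalg.norm(f[1]-f[0]))
a=ray(S,crop([(203,275),(276,283)],335,150,6),.086); print("front top",a.mean(0),np.linalg.norm(a[1]-a[0]))
a=ray(S,crop([(187,398),(268,404)],335,150,6),.012); print("front bot",a.mean(0),np.linalg.norm(a[1]-a[0]))
rep("plate",ray(S,crop([(118,440),(322,459),(322,268),(133,254)],335,150,6),.008))
```

```text
[[0.4772 0.2335 0.0445]
 [0.4917 0.33   0.0445]] [0.4845 0.2817 0.0445] 0.0975681981106193
front top [0.51424925 0.2760951  0.086     ] 0.02984702831590072
front bot [0.51310092 0.27979736 0.012     ] 0.03443796172157327
plate c [0.4801 0.2835] edges mm [ 85.9 117.4  84.3 115.8] axis deg -10.11
```

Fingers and cassette agree within about 1 mm in y. Closing.

```bash
python3 -m inch '[[0.7,0,0,0,0,0,0],[0.65,0,0,0,0,0,0],[0.6,0,0,0,0,0,0],[0.55,0,0,0,0,0,0],[0.5,0,0,0,0,0,0]]' 30; python3 -m inch '[[0.45,0,0,0,0,0,0],[0.4,0,0,0,0,0,0],[0.4,0,0,0,0,0,0],[0.4,0,0,0,0,0,0],[0.4,0,0,0,0,0,0]]' 30;  python3 -m inch '[[0.4,0,0,0,0,0,0],[0.4,0,0,0,0,0,0],[0.4,0,0,0,0,0,0],[0.4,0,0,0,0,0,0],[0.4,0,0,0,0,0,0]]' 30
python3 look.py d3 335 150 80 100 6 scene
```

```text
time_s: 4.3
ee_pos: [0.4746, 0.2812, 0.0444]
eef_rot: [0.0, 0.085, 0.996, 0.0]
contact_force: [0.2, 0.8, 1.9]
grip_width: 0.587
time_s: 4.8
ee_pos: [0.4748, 0.2813, 0.0449]
eef_rot: [0.0, 0.085, 0.996, 0.0]
contact_force: [-1.2, 3.2, 7.8]
grip_width: 0.488
time_s: 5.3
ee_pos: [0.4748, 0.2813, 0.0449]
eef_rot: [0.0, 0.085, 0.996, 0.0]
contact_force: [-0.9, 1.4, 7.5]
grip_width: 0.492
[array([0.4748, 0.2813, 0.0449]), array([0.4748, 0.2813, 0.0449])]
```

View pics/d3.png

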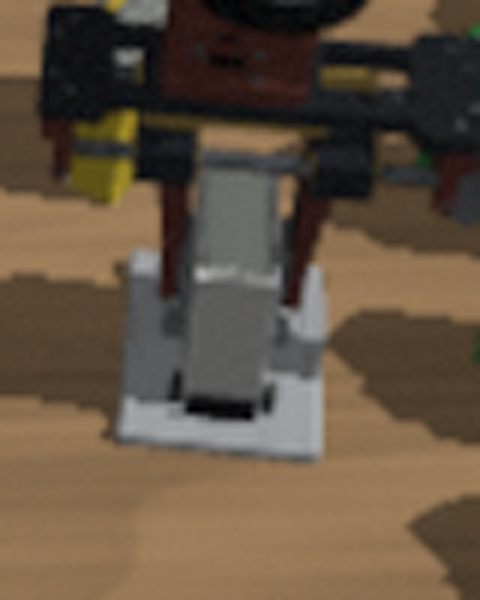

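Both catches are pressed, with a width of about 43 mm and under 4 N sideways. Now a small test lift.

```bash
python3 -m inch '[[0.4,0,0,-1,0,0,0],[0.4,0,0,-2,0,0,0],[0.4,0,0,-4,0,0,0],[0.4,0,0,-6,0,0,0],[0.4,0,0,-8,0,0,0]]' 30; python3 -m inch '[[0.4,0,0,-3,0,0,0],[0.4,0,0,-7,0,0,0],[0.4,0,0,-12,0,0,0],[0.4,0,0,-18,0,0,0],[0.4,0,0,-24,0,0,0]]' 30
python3 look.py d4 335 150 80 100 6 scene
```

```text
time_s: 5.85
ee_pos: [0.4742, 0.2808, 0.0521]
eef_rot: [-0.0, 0.085, 0.996, -0.0]
contact_force: [0.6, 2.5, -3.7]
grip_width: 0.491
time_s: 6.35
ee_pos: [0.4743, 0.2806, 0.0768]
eef_rot: [-0.0, 0.085, 0.996, -0.0]
contact_force: [-0.3, 0.3, -2.2]
grip_width: 0.489
[array([0.4743, 0.2806, 0.0768]), array([0.4748, 0.281 , 0.0777])]
```

View pics/d4.png

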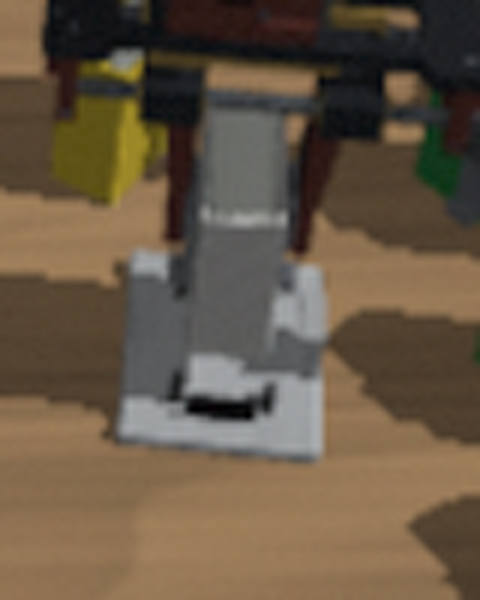

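The cassette is out of its cradle: its underside is at crop y 360 and the empty slot shows at (230,405). Continuing up, then across.

```bash
python3 -m inch '[[0.4,0,0,-12,0,0,0],[0.4,0,0,-32,0,0,0],[0.4,0,0,-58,0,0,0],[0.4,0,0,-85,0,0,0],[0.4,0,0,-105,0,0,0]]' 30; python3 -m inch '[[0.4,0,0,-8,0,0,0],[0.4,0,0,-11,0,0,0],[0.4,0,0,-11,0,0,0],[0.4,0,0,-11,0,0,0],[0.4,0,0,-11,0,0,0]]' 30
python3 go.py 0.497 -0.0825 0.195 -7.2; python3 look.py d5 300 80 120 120 5 scene
```

```text
time_s: 6.9
ee_pos: [0.4746, 0.2809, 0.1835]
eef_rot: [0.001, 0.085, 0.996, 0.0]
contact_force: [-0.8, 0.0, -2.8]
grip_width: 0.488
time_s: 7.4
ee_pos: [0.4738, 0.2805, 0.1911]
eef_rot: [-0.001, 0.085, 0.996, -0.001]
contact_force: [-0.6, 0.3, -2.1]
grip_width: 0.489
t 7.4 pos [0.4738 0.2805 0.1911] F [-0.6   0.27 -2.11] g 0.489
shift mm [ -84.2 -353.8   -3.6] turn [-0.0012 -0.0016 -0.0441]
[array([0.4738, 0.2805, 0.1911]), array([0.4738, 0.2805, 0.1912])]
```

View pics/d5.png

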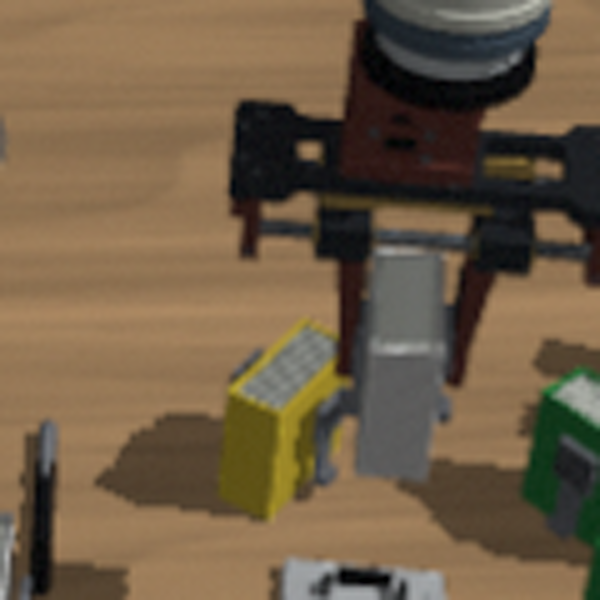

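The cassette hangs level, with its underside at about z = 0.155. Moving across above the long cassette, which tops out at 0.086.

```bash
python3 -m inch '[[0.4,-4,-15,-2,0,0,-0.01],[0.4,-11,-45,-4,0,0,-0.02],[0.4,-19,-80,-4,0,0,-0.03],[0.4,-27,-115,-4,0,0,-0.04],[0.4,-36,-150,-4,0,0,-0.044]]' 30; python3 go.py 0.497 -0.0825 0.195 -7.2
```

```text
time_s: 7.95
ee_pos: [0.484, 0.1256, 0.1957]
eef_rot: [-0.0, 0.062, 0.998, -0.0]
contact_force: [1.2, -0.1, -2.5]
grip_width: 0.489
t 7.95 pos [0.484  0.1256 0.1957] F [ 1.2 -0.1 -2.5] g 0.489
shift mm [ -38.8 -204.9    0.7] turn [-0.0003 -0.0008  0.0008]
```

```bash
python3 -m inch '[[0.4,-7,-37,0,0,0,0],[0.4,-15,-76,0,0,0,0],[0.4,-22,-115,0,0,0,0],[0.4,-29,-150,0,0,0,0],[0.4,-34,-178,0,0,0,0]]' 30;python3 -m inch '[[0.4,-3,-16,0,0,0,0],[0.4,-5,-25,0,0,0,0],[0.4,-5,-27,0,0,0,0],[0.4,-5,-27,0,0,0,0],[0.4,-5,-27,0,0,0,0]]' 30; python3 go.py 0.497 -0.0825 0.195 -7.2; python3 look.py e1 170 110 130 140 5 scene;  python3 look.py e2 230 160 150 120 5 top
```

```text
time_s: 8.45
ee_pos: [0.4956, -0.0559, 0.1958]
eef_rot: [-0.0, 0.063, 0.998, -0.0]
contact_force: [1.4, 0.8, -1.2]
grip_width: 0.493
time_s: 8.95
ee_pos: [0.4973, -0.0806, 0.196]
eef_rot: [-0.0, 0.062, 0.998, 0.0]
contact_force: [0.2, -0.1, -2.0]
grip_width: 0.487
t 8.95 pos [ 0.4973 -0.0806  0.196 ] F [ 0.19 -0.07 -1.99] g 0.487
shift mm [ 0.1 -1.9  1. ] turn [ 0.0002 -0.0004  0.0007]
[array([ 0.4973, -0.0806,  0.196 ]), array([ 0.4974, -0.0806,  0.1961])]
[array([ 0.4974, -0.0806,  0.1961]), array([ 0.4974, -0.0806,  0.1961])]
```

View pics/e1.png

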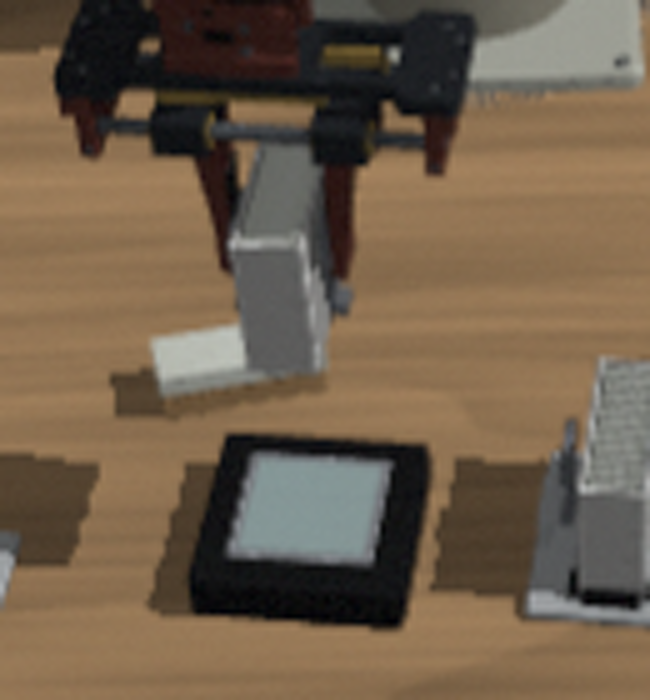

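View pics/e2.png

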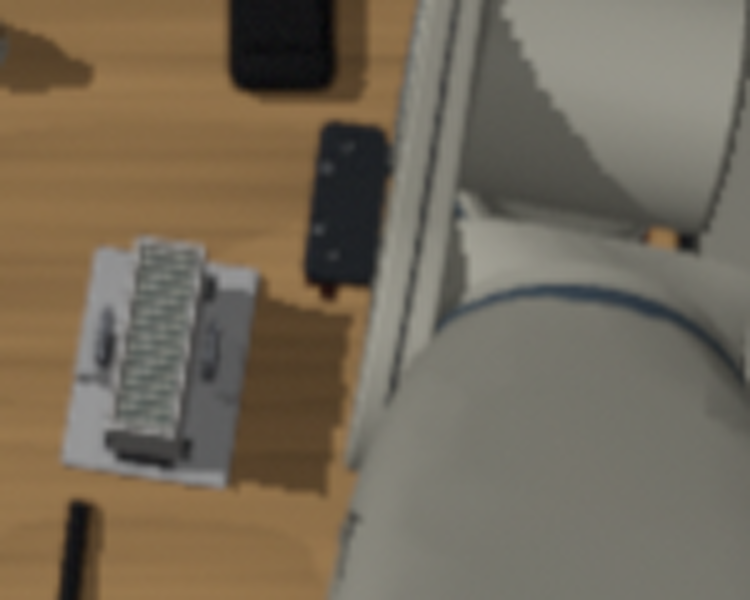

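```bash
python3 -m inch '[[0.4,0,-1,8,0,0,0],[0.4,0,-2,24,0,0,0],[0.4,0,-2.2,44,0,0,0],[0.4,0,-2.2,60,0,0,0],[0.4,0,-2.2,69,0,0,0]]' 30;python3 -m inch '[[0.4,0,0,0,0,0,0],[0.4,0,0,0,0,0,0],[0.4,0,0,0,0,0,0],[0.4,0,0,0,0,0,0],[0.4,0,0,0,0,0,0]]' 30; python3 go.py 0.497 -0.0828 0.1267 -7.2; python3 look.py f1 195 135 80 100 6 scene
```

```text
time_s: 9.55
ee_pos: [0.4963, -0.0832, 0.1255]
eef_rot: [-0.001, 0.063, 0.998, 0.0]
contact_force: [0.5, -0.0, -2.5]
grip_width: 0.488
time_s: 10.05
ee_pos: [0.4975, -0.0837, 0.1277]
eef_rot: [0.001, 0.063, 0.998, -0.0]
contact_force: [-0.3, 0.3, -1.4]
grip_width: 0.49
t 10.05 pos [ 0.4975 -0.0837  0.1277] F [-0.31  0.35 -1.4 ] g 0.49
shift mm [0.6 0.8 1. ] turn [-0.0001  0.0011 -0.0002]
[array([ 0.4975, -0.0837,  0.1277]), array([ 0.4974, -0.0836,  0.1276])]
```

View pics/f1.png

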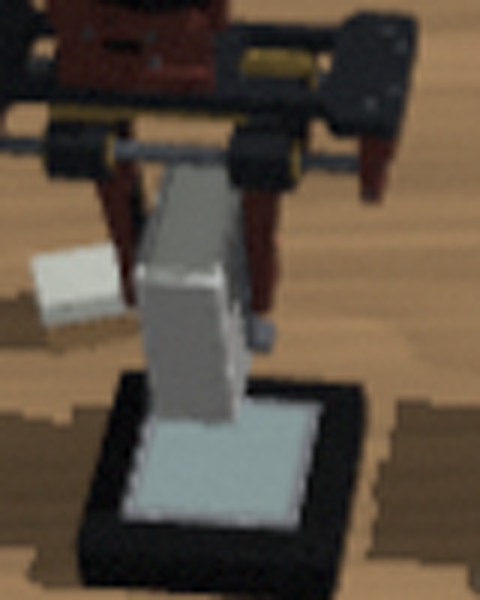

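Run:
```python
from h import *
S="f1.pkl"
off=np.array([.0387,-.0049])
for n,p,z in (("bot",[(152,415),(230,425)],.0907),("top",[(138,269),(217,277)],.1687)):
    a=ray(S,crop(p,195,135,6),z); print(n,a.mean(0)[:2]-off,np.linalg.norm(a[1]-a[0]),np.degrees(np.arctan2(*(a[1]-a[0])[[1,0]])))
rep("win",ray(S,crop([(124,520),(298,528),(322,403),(155,393)],195,135,6),.03))
rep("winfront/hidden-corner est",ray("scene0.pkl",crop([(123,297),(416,308),(458,102),(178,86)],203,192,10),.03))
rep("reader",ray("scene0.pkl",crop([(55,348),(480,372),(527,72),(122,48)],203,192,10),.03))
```

```text
bot [ 0.49658675 -0.08347574] 0.032658508119249 77.78631229087057
top [ 0.49384512 -0.0826002 ] 0.03151979906365503 79.37933463584439
win c [ 0.4989 -0.0803] edges mm [73.5 74.5 73.5 76.2] axis deg -6.92
winfront/hidden-corner est c [ 0.4987 -0.0806] edges mm [74.1 73.7 73.9 76. ] axis deg -7.49
reader c [ 0.5022 -0.0799] edges mm [106.8 106.5 107.6 107.6] axis deg -5.8
```

Seen by the scene camera, the window lies about 2 mm ahead of the cassette and 2–3 mm to its left. A small correction follows, then settle and check.

```bash
python3 -m inch '[[0.4,-0.6,1.2,0.5,0,0,0],[0.4,-1.2,2.4,1,0,0,0],[0.4,-1.2,2.4,1,0,0,0],[0.4,-1.2,2.4,1,0,0,0],[0.4,-1.2,2.4,1,0,0,0]]' 30;python3 -m inch '[[0.4,0,0,0,0,0,0],[0.4,0,0,0,0,0,0],[0.4,0,0,0,0,0,0],[0.4,0,0,0,0,0,0],[0.4,0,0,0,0,0,0]]' 30; python3 go.py 0.499 -0.0815 0.1267 -7.2; python3 look.py g1 195 135 80 100 6 scene; python3 look.py g2 0 0 560 420 1 scene
```

```text
time_s: 10.6
ee_pos: [0.4986, -0.0813, 0.1261]
eef_rot: [-0.0, 0.063, 0.998, -0.0]
contact_force: [0.0, -0.2, -1.7]
grip_width: 0.486
time_s: 11.1
ee_pos: [0.4987, -0.0814, 0.1262]
eef_rot: [0.0, 0.063, 0.998, -0.0]
contact_force: [-0.6, -0.2, -1.6]
grip_width: 0.49
t 11.1 pos [ 0.4987 -0.0814  0.1262] F [-0.57 -0.16 -1.61] g 0.49
shift mm [-0.4 -0.1 -0.5] turn [-0.      0.     -0.0002]
[array([ 0.4987, -0.0814,  0.1262]), array([ 0.4986, -0.0814,  0.1262])]
[array([ 0.4986, -0.0814,  0.1262]), array([ 0.4987, -0.0814,  0.1262])]
```

View pics/g1.png

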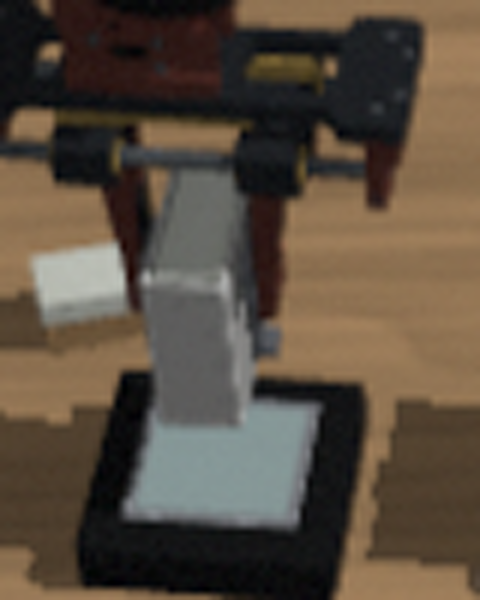

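View pics/g2.png

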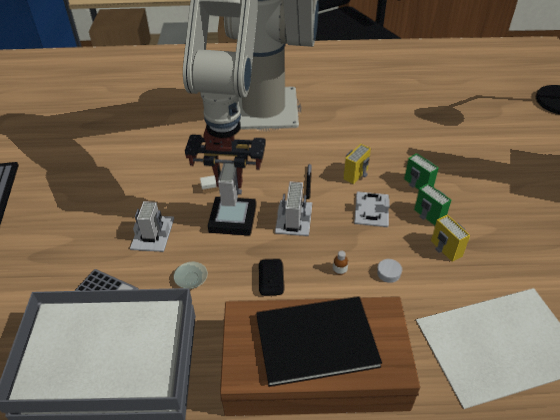

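The cassette is held level over the window: its bottom edge runs from (160,420) to (240,427) in the crop, and the window's frame spans (124–322, 393–528). The other two cassettes and the bystanders haven't moved.

Run:
```python
from h import *
a=ray("g1.pkl",crop([(160,420),(240,428)],195,135,6),.0895); print(a.mean(0)[:2]-[.0387,-.0049])
from station import ctrl
s=ctrl.state(); print(np.abs(s["joint_velocities"]).max(),s["eef_rot"])
print(ctrl.hand_in())
```

```text
[ 0.49781432 -0.07986627]
0.001319404953180085 [ 1.90235740e-05  6.28526951e-02  9.98022815e-01 -3.71957496e-06]
the job is handed in; nothing more can be done
None
```

I pinched the white 78 mm cassette by both catches with 30 N and lifted it straight out of its cradle. I carried it over the long cassette and handed the job in at about 11 s, still holding it above the reader window.

- **Position:** In the scene camera, the held cassette's centre is at (0.498, −0.080) and the window's at (0.499, −0.0805), so they agree within about 1 mm. The underside is about 6 cm above the glass, worked out from the arm's height at the grasp and at the end.
- **Hold:** The gripper opening is about 43 mm, which means both catches are pressed. The tool points straight down with the joints at rest, and the wrist carries only the cassette's weight (about 2 N).
- **Surroundings:** The last picture shows the other two cassettes still clipped in, and the reader, bystanders and look-alikes where they were.
- **Disagreements:** The two cameras' estimates differ by about 3–4 mm. I trusted the scene camera, which I had checked against the finger positions. The arm hid the reader from the top camera, so it couldn't confirm the final centring. The measured opening (43 mm) is also a little under the stated 46 mm.

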